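# Set the stop collar to the chanter sole

### The job

Slide the ivory-white chanter sole along the shoe of the setting stand until it is fully home against the stop under the brass collar, pushing gently. Then spin the knurled collar clockwise down its threaded rod until the spacer under its flange nips the sole lightly, with about 8 newtons and never as much as 25, and let go so that the collar keeps the height it has taken from the sole. Leave the other things on the bench alone.

Things in the scene. Friction and masses are not known exactly. Their poses are not given: they have to be found in the camera images.
- stand: Setting stand screwed to the bench: dark steel plate 225 x 84 mm, 10 mm thick, with an upright threaded steel rod 16 mm across, its top 105 mm above the bench. Origin: on the rod's axis at bench level; z up. A channel for the sole, the shoe, runs on the plate from the rod to local -x.
- mouth (a point): Open end of the shoe, mid-width on its floor, 170 mm from the rod's axis to the stand's -x; axes as the stand's. The shoe is an open-topped channel: floor 10 mm above the bench, 61 mm wide between two low fences 10 mm wide (tops 20 mm above the bench), closed near the rod by a cross stop as high, its face 16 mm from the rod's axis.
- collar: Knurled brass stop collar on the rod. Origin: on its axis at the underside of its flange, 41 to 53 mm above the bench at the start; z up. Flange 76 mm across, 8 mm thick, under it a sprung steel spacer 68 mm across that bears on the sole and sticks out 1 to 7 mm, shimmed differently each time. Right-hand thread, 40 mm a turn (6.37 mm per rad), down clockwise from above.
- neck (a point): On the collar's axis, 30 mm above its origin: the middle of where to grip. The knurled neck is 38 mm across, from 8 to 42 mm above the origin. Thread friction of about 0.14 N m resists turning and holds the collar where it is left (it may show either way round once the hand stops); bearing on the sole adds 0.0064 N m per N. The spacer yields 1 mm per 12 N, so 8 N comes some 0.12 rad after touch.
- sole: Ivory-white resin chanter sole, a plain ring 56 mm across, 20 mm high, bore 22 mm, 40 to 85 g. Origin: centre of its underside; z up. It starts standing in the shoe, 44 to 86 mm short of home, clear of the collar.
- home (a point): Point on the floor of the shoe, 44 mm from the rod's axis to the stand's -x, 10 mm above the bench: where the centre of the sole's underside is when the sole is fully home against the stop, partly under the collar's flange. Axes as the stand's.
- pitch_pipe: Bystander: brass pitch pipe lying on the bench, 95 mm long, 22 mm thick. Origin: centre of its underside; x along it.
- hone: Bystander: round slate hone, 70 mm across, 14 mm high. Origin: centre of its underside.
- loupe: Bystander: chrome loupe, a tube 34 mm across, 30 mm high. Origin: centre of its underside.
- staple0: Bystander: plain brass reed staple lying on the bench, 45 mm long, 9 mm thick. Origin: centre of its underside; x along it.
- staple1: Bystander: a second staple like staple0.
- staple2: Bystander: a third staple like staple0.
Not all that is in view belongs to the job. What is shaped like the stand but blue or purple is not meant.

How it is judged:
By the outcome, as a careful person would: the job done as asked, in the order asked, and still so for the second after the job is handed in, with the robot touching nothing.
It also fails if it takes over 72 s, if anything falls off the work surface, if the arm or the gripper's body presses on something with over 40 N, if the wrist force passes 120 N, or if a joint passes its speed limit or range.

### The arm

A 6-joint arm with a two-finger parallel gripper is mounted at the origin on the work surface. World frame = base frame: x ahead of the robot, y to its left, z up, the work surface at z = 0. Lengths are in m, angles in rad, forces in N, time in s.
With the tool pointing down it reaches from about 0.25 to 0.725 m from the base axis. Payload 4 kg.
Tool frame: the origin (TCP) lies midway between the tips of the shut fingers; the grasp point (between the pads) lies 19 mm behind it; x points along the fingers, y is the direction in which the jaws open and shut, and the axes are right-handed (so a half turn about x gives the same grasp; the last joint's range is limited). The gripper opens to 85 mm and grips with 20 to 120 N. Pads are 22 mm wide; open, the fingers measure 114 mm over their backs; the gripper's body (76 mm by 85 mm) begins 54 mm behind the grasp point. The pads swing forward as they close: fully open they stand 13 mm farther back than shut.
Start: joints at [-1.295, 0.241, 0.005, 1.335, 0, 1.571], TCP at [0.136, -0.481, 0.231] pointing down, gripper open.
Joint ranges: [-2.72, 2.72], [-1.05, 1.87], [-1.09, 1.28], [-1.99, 2.15], [-1.42, 1.44], [-3.14, 3.14]. Speed limits (rad/s): [2.79, 2.79, 3.14, 3.14, 3.14, 3.14].

### API

Orientations are given as a unit quaternion [x, y, z, w].
In Python, from workcell import * gives the robot as it stands.
- The arm moves only by the tool play_rows, never from a script. Its argument "plan" is a list of rows, each a list of 7 numbers: the shift along the tool's x, y, z in mm, then the turn, a rotation vector about the tool's x, y, z in rad, then the closure, from -1 (fully open) to 1 (shut). In form: [[x, y, z, rx, ry, rz, grip], ...]. A call has 1 to 20 rows; each row shifts and turns the commanded pose from where the row before left it, along the tool's axes as they then stand; what a row does not reach is not made up. A row lasts 1/12 s, in which the tool goes at most 41.7 mm and 7.16 degrees, less where a joint would pass 70% of its speed; a pose out of reach is approached as far as the arm can. A call with a gripper value outside its range is refused whole. The fingers move at their own pace and stop on an object; the grip force is fixed at half the most. Time passes only in rows, so rows that do not move let the fingers close. It gives the time, the measured TCP pose, the force and the opening at its end, in the units of the state.
- get_obs(): the state, without advancing time (a new reading comes with each control period).
- camera(name): name is "scene" or "top" or "wrist"; returns a dict with "frame" (480x640x3 uint8, red, green, blue), "depth" (480x640 float32, m along the optical axis (not along the pixel's ray), 0 where there is no reading), "fx", "fy", "cx", "cy" (pixels), "distortion" ([k1, k2, p1, p2, k3] as OpenCV has them; the pictures are not rectified), "camera_from_world" (4x4, takes a point from world to camera coordinates). Camera axes: x right, y up, looking along -z (the intrinsics and any distortion apply to the point x, -y, -z); pixel columns grow to the right and rows downward; lengths in m; the calibration is good to about 2 mm. A picture is of the moment at which its call begins.
- job_done(): hands the job in, once; it reports no verdict.
Trained networks look in a picture, given as the dict that the camera call returned (one of the last four; its "shot" number tells which), for a name from the list of things; names that differ only in an ending like _2 or _b are one class to them, and where a whole thing is asked for, a point or a joint stands for the part that bears it (a point fixed in the world has none). Each returns a list of dicts, best first, with "confidence" (0 to 1); they miss things now and then, are a little off and sometimes report something else, mostly with a low value. They report only what shows in the picture. A call takes as long as a camera call. They do not tell look-alikes from the thing itself.
- search_frame(thing, picture): "centre" ([x, y, z] in m, in world coordinates, good to about 4 mm: the middle of the surface that is visible of it).
- pinpoint(thing, picture): "centre" ([x, y, z] in m, in world coordinates, good to about 4 mm: a listed point, or the origin of a listed thing).
The state is a dict: "clock": time; "joint_pos": joint angles; "joint_vel": joint speeds; "tau": joint torques, N m; "eef_pos": TCP position; "tool_rot": TCP orientation; "ft_force": force on the tool from outside, world axes, zero at the start; "ft_torque": the same for the moment, N m; "grip_width": finger opening in m.
Only numpy, scipy, OpenCV 4.12 (cv2) and the standard library are available. Lean on these libraries where they do the work, as an engineer would, in place of code of your own. Each camera call takes 0.05 s, during which the arm holds its last target. There are 200 camera calls.

## Working session

There is one attempt and no reset: what is moved stays moved. The work goes in short steps, Python scripts to look and compute and a tool call to move; the robot and the scene stay as the last step left them, time stands still between calls to the robot, and variables do not carry over. Pictures are saved under pics/ and viewed, about 8 in all and at most 12, crops included, and the job is handed in when it is done.

Besides the shell and the picture viewer there is one more tool, called after ">>>" as a command line: name --pt "numbers of a row" for each row, then --argument value for the rest. play_rows: Moves the arm, as the interface text tells. Its arguments: {"type":"object","properties":{"plan":{"type":"array","items":{"type":"array","items":{"type":"number"}}}},"required":["plan"]}

```bash
mkdir -p pics; cat > h.py <<'E'
from workcell import *
import numpy as np, cv2
from scipy.spatial.transform import Rotation as R
def save(p,n): cv2.imwrite('pics/'+n,p['frame'][:,:,::-1])
def proj(p,X):
    T=np.array(p['camera_from_world']); c=T[:3,:3]@np.array(X)+T[:3,3]
    K=np.array([[p['fx'],0,p['cx']],[0,p['fy'],p['cy']],[0,0,1.]])
    return cv2.projectPoints(np.array([[c[0],-c[1],-c[2]]]),np.zeros(3),np.zeros(3),K,np.array(p['distortion'],float))[0].ravel().round(0)
def unproj(p,u,v,d=None):
    K=np.array([[p['fx'],0,p['cx']],[0,p['fy'],p['cy']],[0,0,1.]])
    n=cv2.undistortPoints(np.array([[[u,v]]],float),K,np.array(p['distortion'],float)).ravel()
    d=p['depth'][int(v),int(u)] if d is None else d
    c=np.array([n[0]*d,-n[1]*d,-d]); T=np.array(p['camera_from_world'])
    return T[:3,:3].T@(c-T[:3,3])
E
python3 - <<'E'
from h import *
o=get_obs();print(o)
ps=[camera(n) for n in('top','scene')]
for p,n in zip(ps,('top','scene')):
    save(p,n+'1.png')
    for t in('stand','mouth','collar','neck','sole','home','pitch_pipe','hone','loupe','staple0'):
        for r in pinpoint(t,p)[:3]:print(n,t,np.round(r['centre'],3),round(r['confidence'],2),proj(p,r['centre']))
E
```

```text
{'clock': 0.0, 'joint_pos': array([-1.29497589e+00,  2.41442121e-01,  3.70320257e-03,  1.33519046e+00,
       -1.69067369e-07,  1.57075950e+00]), 'joint_vel': array([-4.42749918e-04,  1.00913752e-04,  6.01774474e-04,  2.03422780e-04,
        2.86427085e-06,  4.71611638e-04]), 'tau': array([-1.26041145e-03, -3.72318077e+01,  2.52408475e+01,  1.70016725e-02,
        1.17563550e-05, -8.91361481e-06]), 'eef_pos': array([ 0.13599411, -0.48048604,  0.23039038]), 'tool_rot': array([-0.70028721, -0.09796825,  0.70049465, -0.09647429]), 'ft_force': array([-0.34224491, -0.35704413,  0.66517306]), 'ft_torque': array([ 0.05201565, -0.07127175, -0.05181686]), 'grip_width': 0.08542374439289141}
top stand [ 0.581  0.43  -0.002] 0.79 [168. 239.]
top stand [ 0.405 -0.188 -0.002] 0.74 [468. 320.]
top stand [ 0.63  -0.089  0.002] 0.7 [416. 211.]
top mouth [0.446 0.11  0.009] 0.9 [322. 302.]
top mouth [0.408 0.41  0.01 ] 0.9 [174. 323.]
top mouth [ 0.248 -0.118  0.013] 0.85 [438. 401.]
top collar [0.581 0.434 0.055] 0.97 [155. 237.]
top collar [ 0.407 -0.19   0.057] 0.7 [478. 321.]
top collar [0.614 0.0
[... 978 characters left out ...]
[ 0.404 -0.184  0.054] 0.72 [184. 177.]
scene collar [0.58  0.431 0.054] 0.6 [500. 244.]
scene collar [0.605 0.086 0.048] 0.59 [307. 248.]
scene neck [0.61  0.086 0.072] 0.83 [307. 240.]
scene neck [ 0.401 -0.188  0.082] 0.61 [180. 165.]
scene sole [0.51  0.101 0.009] 0.92 [318. 231.]
scene home [0.566 0.091 0.01 ] 0.89 [311. 249.]
scene home [ 0.368 -0.168  0.012] 0.84 [198. 184.]
scene home [0.538 0.433 0.006] 0.74 [489. 248.]
scene pitch_pipe [ 0.562  0.257 -0.001] 0.73 [398. 256.]
scene hone [ 0.553 -0.04   0.003] 0.89 [243. 245.]
scene loupe [ 0.671  0.224 -0.006] 0.55 [384. 299.]
scene staple0 [ 0.44  -0.003 -0.001] 0.55 [270. 212.]
scene staple0 [ 0.638 -0.026  0.003] 0.42 [244. 277.]
```

View pics/top1.png

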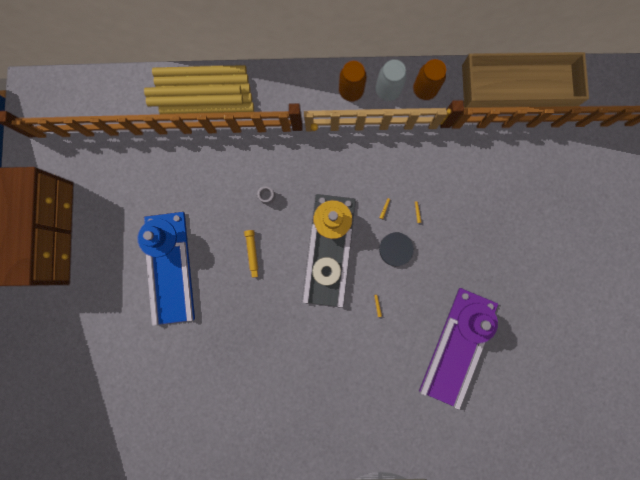

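View pics/scene1.png

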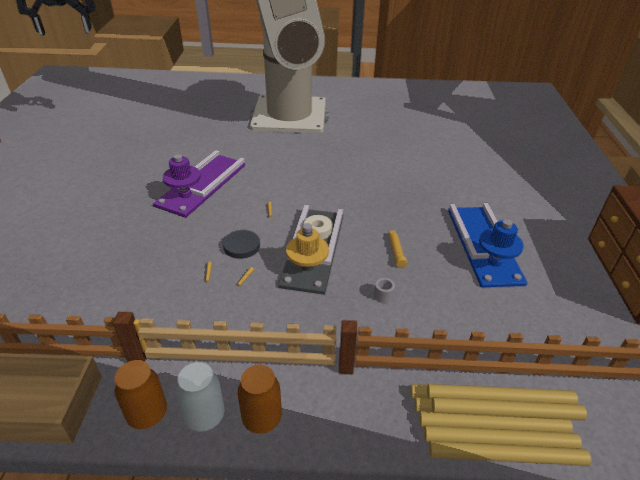

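The dark stand at top-view (332,250), with the ivory sole at (326,271), is the right one. The look-alikes are the blue stand at (168,265) and the purple one at (460,350). I'll move above the dark stand for a closer look.

```bash
cat >> h.py <<'E'
def rel(target,yaw_y):
    """tool shift mm in current tool axes and turn about tool x, to have tool down with y axis at world angle yaw_y"""
    o=get_obs(); Rt=R.from_quat(o['tool_rot'])
    y=np.array([np.cos(yaw_y),np.sin(yaw_y),0]); x=np.array([0,0,-1.]); D=R.from_matrix(np.c_[x,y,np.cross(x,y)])
    return Rt.inv().apply(np.array(target)-o['eef_pos'])*1e3,(Rt.inv()*D).as_rotvec()
E
python3 - <<'E'
from h import *
o=get_obs();print(R.from_quat(o['tool_rot']).as_matrix().round(3))
S=np.array([.612,.087,0]);m=np.array([.443,.110,0]);d=(m-S)/np.linalg.norm(m-S);print(d)
a=np.arctan2(d[1],d[0])
for s in(-1,1): print(rel([.44,.11,.25],a+s*np.pi/2))
E
```

```text
[[ 0.     0.272 -0.962]
 [ 0.    -0.962 -0.272]
 [-1.    -0.    -0.   ]]
[-0.99086581  0.13485156  0.        ]
(array([ -18.67810207, -486.02715723, -453.31924178]), array([-2.73054553e+00, -1.81510571e-05, -2.71553554e-05]))
(array([ -18.67810207, -486.02715723, -453.31924178]), array([ 4.11047120e-01, -1.96092153e-05,  1.31071010e-05]))
```

>>> play_rows --pt "-1 -24.3 -22.7 0 0 0 -1" --pt "-1 -24.3 -22.7 0 0 0 -1" --pt "-1 -24.3 -22.7 0 0 0 -1" --pt "-1 -24.3 -22.7 0 0 0 -1" --pt "-1 -24.3 -22.7 0 0 0 -1" --pt "-1 -24.3 -22.7 0 0 0 -1" --pt "-1 -24.3 -22.7 0 0 0 -1" --pt "-1 -24.3 -22.7 0 0 0 -1" --pt "-1 -24.3 -22.7 0 0 0 -1" --pt "-1 -24.3 -22.7 0 0 0 -1" --pt "-1 -24.3 -22.7 0 0 0 -1" --pt "-1 -24.3 -22.7 0 0 0 -1" --pt "-1 -24.3 -22.7 0 0 0 -1" --pt "-1 -24.3 -22.7 0 0 0 -1" --pt "-1 -24.3 -22.7 0 0 0 -1" --pt "-1 -24.3 -22.7 0 0 0 -1" --pt "-1 -24.3 -22.7 0 0 0 -1" --pt "-1 -24.3 -22.7 0 0 0 -1" --pt "-1 -24.3 -22.7 0 0 0 -1" --pt "-1 -24.3 -22.7 0 0 0 -1"

```text
clock: 2.77
eef_pos: [0.4412, 0.1119, 0.2515]
tool_rot: [0.701, 0.097, -0.7, 0.097]
ft_force: [0.2, -0.7, -0.0]
grip_width: 0.0854
```

>>> play_rows --pt "0 0 0 0.103 0 0 1" --pt "0 0 0 0.103 0 0 1" --pt "0 0 0 0.103 0 0 1" --pt "0 0 0 0.103 0 0 1" --pt "0 0 0 0 0 0 1"

```text
clock: 3.18
eef_pos: [0.4483, 0.0122, 0.2512]
tool_rot: [-0.702, -0.018, 0.711, 0.034]
ft_force: [-1.2, 0.8, -0.1]
grip_width: 0.0255
```

```bash
python3 - <<'E'
from h import *
o=get_obs();print(o['clock'],o['eef_pos'],o['joint_pos'],o['ft_force'],o['ft_torque'],o['grip_width'])
p=camera('wrist');save(p,'w1.png')
T=np.linalg.inv(p['camera_from_world']);print(T.round(3))
for t in('stand','mouth','collar','neck','sole','home'):
        for r in pinpoint(t,p)[:2]:print(t,np.round(r['centre'],4),round(r['confidence'],2),proj(p,r['centre']))
E
```

```text
3.1833 [0.44833269 0.0121677  0.25118837] [-0.02285473  0.13943444 -0.07113034  1.37272673  0.07390631  3.14061431] [-1.16572096  0.82392637 -0.13851288] [-0.08453284 -0.05090114 -0.00644671] 0.02546900838911619
[[-0.023  0.942  0.334  0.533]
 [-0.997  0.004 -0.078  0.001]
 [-0.075 -0.335  0.939  0.393]
 [ 0.     0.     0.     1.   ]]
stand [ 4.050e-01 -1.847e-01  3.000e-04] 0.94 [532. 226.]
stand [ 0.6082  0.084  -0.002 ] 0.78 [258.  11.]
mouth [ 0.2497 -0.1154  0.0125] 0.91 [452. 360.]
mouth [0.441  0.113  0.0124] 0.57 [238. 195.]
collar [ 0.4054 -0.1889  0.0572] 0.67 [564. 245.]
neck [ 0.405  -0.1896  0.0857] 0.72 [582. 258.]
neck [ 0.6099  0.0836 -0.001 ] 0.58 [258.   9.]
sole [0.5085 0.0963 0.0093] 0.95 [250. 125.]
home [ 0.3685 -0.1713  0.0107] 0.89 [518. 263.]
home [0.5718 0.0921 0.0132] 0.76 [248.  53.]
```

View pics/w1.png

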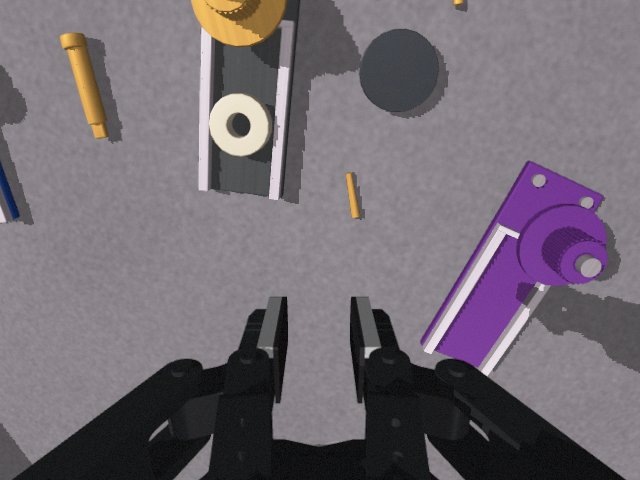

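The close view shows the ivory sole at (240,125) in the dark shoe, with the brass collar at (240,15), which confirms the choice. Purple is at (520,260). Joint 6 hit its limit, so I'll unwind it to the negative side. That also leaves it the full range for clockwise turning.

>>> play_rows --pt "0 0 0 -0.124 0 0 1" --pt "0 0 0 -0.124 0 0 1" --pt "0 0 0 -0.124 0 0 1" --pt "0 0 0 -0.124 0 0 1" --pt "0 0 0 -0.124 0 0 1" --pt "0 0 0 -0.124 0 0 1" --pt "0 0 0 -0.124 0 0 1" --pt "0 0 0 -0.124 0 0 1" --pt "0 0 0 -0.124 0 0 1" --pt "0 0 0 -0.124 0 0 1" --pt "0 0 0 -0.124 0 0 1" --pt "0 0 0 -0.124 0 0 1" --pt "0 0 0 -0.124 0 0 1" --pt "0 0 0 -0.124 0 0 1" --pt "0 0 0 -0.124 0 0 1" --pt "0 0 0 -0.124 0 0 1" --pt "0 0 0 -0.124 0 0 1" --pt "0 0 0 -0.124 0 0 1" --pt "0 0 0 -0.124 0 0 1" --pt "0 0 0 -0.124 0 0 1"

```text
clock: 5.2
eef_pos: [0.4482, 0.0167, 0.2514]
tool_rot: [0.256, 0.68, -0.208, 0.655]
ft_force: [0.0, -0.3, 0.1]
grip_width: -0.0002
```

>>> play_rows --pt "0 0 0 -0.124 0 0 1" --pt "0 0 0 -0.124 0 0 1" --pt "0 0 0 -0.124 0 0 1" --pt "0 0 0 -0.124 0 0 1" --pt "0 0 0 -0.124 0 0 1" --pt "0 0 0 -0.124 0 0 1" --pt "0 0 0 -0.124 0 0 1" --pt "0 0 0 -0.124 0 0 1" --pt "0 0 0 -0.124 0 0 1" --pt "0 0 0 -0.124 0 0 1" --pt "0 0 0 -0.124 0 0 1" --pt "0 0 0 -0.124 0 0 1" --pt "0 0 0 -0.124 0 0 1" --pt "0 0 0 -0.124 0 0 1" --pt "0 0 0 -0.124 0 0 1" --pt "0 0 0 -0.124 0 0 1" --pt "0 0 0 -0.124 0 0 1" --pt "0 0 0 -0.124 0 0 1" --pt "0 0 0 -0.124 0 0 1" --pt "0 0 0 -0.124 0 0 1"

```text
clock: 6.87
eef_pos: [0.4482, 0.0167, 0.2514]
tool_rot: [-0.536, 0.417, 0.575, 0.455]
ft_force: [-0.7, -0.1, 0.1]
grip_width: -0.0001
```

```bash
python3 - <<'E'
from h import *
o=get_obs();print(o['clock'],o['eef_pos'],o['joint_pos'],o['ft_force'],o['ft_torque'],o['grip_width'])
print(R.from_quat(o['tool_rot']).as_matrix().round(3))
print(rel(o['eef_pos'],np.arctan2(.13485,-.99087)+np.pi/2))
E
```

```text
6.8667 [0.44822409 0.01668032 0.25143555] [-0.01381958  0.13883808 -0.07127135  1.37251269  0.07543496 -1.82552991] [-0.65026523 -0.06941982  0.08084306] [-0.09106655 -0.0122806  -0.00314062] -7.375090825845586e-05
[[-0.011 -0.971 -0.238]
 [ 0.076 -0.238  0.968]
 [-0.997 -0.008  0.076]]
(array([0., 0., 0.]), array([-1.19445727,  0.0621999 ,  0.05203108]))
```

>>> play_rows --pt "0 0 0 -0.1086 0.00565 0.00473 1" --pt "0 0 0 -0.1086 0.00565 0.00473 1" --pt "0 0 0 -0.1086 0.00565 0.00473 1" --pt "0 0 0 -0.1086 0.00565 0.00473 1" --pt "0 0 0 -0.1086 0.00565 0.00473 1" --pt "0 0 0 -0.1086 0.00565 0.00473 1" --pt "0 0 0 -0.1086 0.00565 0.00473 1" --pt "0 0 0 -0.1086 0.00565 0.00473 1" --pt "0 0 0 -0.1086 0.00565 0.00473 1" --pt "0 0 0 -0.1086 0.00565 0.00473 1" --pt "0 0 0 -0.1086 0.00565 0.00473 1" --pt "0 0 0 0 0 0 1"

```text
clock: 7.87
eef_pos: [0.4481, 0.0168, 0.2515]
tool_rot: [-0.705, 0.049, 0.706, 0.049]
ft_force: [0.1, 0.4, 0.2]
grip_width: 0.0002
```

```bash
python3 - <<'E'
from h import *
o=get_obs();print(o['clock'],o['eef_pos'],o['joint_pos'][5])
print(R.from_quat(o['tool_rot']).as_matrix().round(3))
print(rel([.444,.109,.22],np.arctan2(.13485,-.99087)+np.pi/2))
E
```

```text
7.8667 [0.44811378 0.01677697 0.25145634] -2.9647947809701756
[[-0.    -0.139 -0.99 ]
 [-0.    -0.99   0.139]
 [-1.     0.     0.   ]]
(array([ 31.45529852, -90.76000815,  16.87297801]), array([-4.10519320e-03,  3.86971643e-04, -8.26213817e-05]))
```

>>> play_rows --pt "8 -23 4 0 0 0 1" --pt "8 -23 4 0 0 0 1" --pt "8 -23 4 0 0 0 1" --pt "8 -22 4 -0.004 0 0 1" --pt "0 0 0 0 0 0 1" --pt "0 0 0 0 0 0 1"

```text
clock: 8.37
eef_pos: [0.4448, 0.1093, 0.2189]
tool_rot: [-0.705, 0.049, 0.706, 0.048]
ft_force: [0.1, 0.7, 0.6]
grip_width: -0.0003
```

```bash
python3 - <<'E'
from h import *
o=get_obs();print(o['clock'],o['eef_pos'],o['joint_pos'][5])
p=camera('wrist');save(p,'w2.png');np.savez('w2.npz',**{k:v for k,v in p.items()})
for t in('stand','mouth','collar','neck','sole','home'):
        for r in pinpoint(t,p)[:2]:print(t,np.round(r['centre'],4),round(r['confidence'],2),proj(p,r['centre']))
E
```

```text
8.3667 [0.44482917 0.10929827 0.21887904] -2.7626437293834094
stand [ 4.043e-01 -1.870e-01  2.000e-04] 0.97 [629. 195.]
mouth [0.4124 0.4127 0.0079] 0.71 [ 26. 269.]
mouth [0.4388 0.1137 0.0158] 0.67 [316. 205.]
sole [0.5072 0.0958 0.006 ] 0.78 [326. 124.]
home [ 0.3677 -0.1691  0.0078] 0.87 [613. 235.]
home [0.5675 0.0889 0.0152] 0.66 [324.  47.]
```

View pics/w2.png

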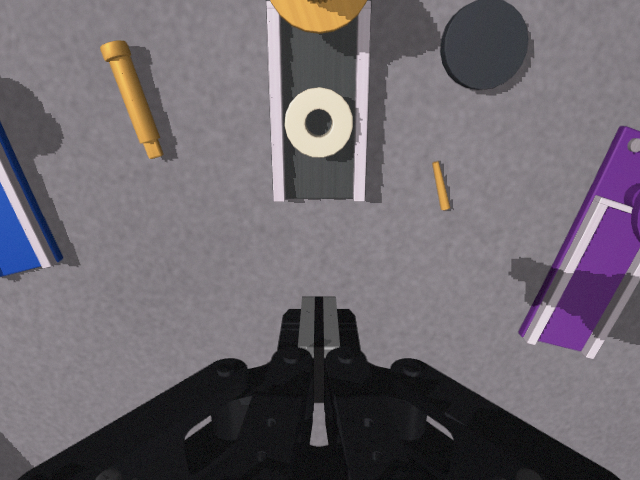

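```bash
python3 - <<'E'
from h import *
p=dict(np.load('w2.npz'))
f=p['frame'].astype(int);pts=[]
m=(f[:,:,0]>200)&(f[:,:,2]>150)&(f[:,:,2]<f[:,:,0]-15)
m[:, :280]=0;m[:,357:]=0;m[:80]=0;m[165:]=0
v,u=np.nonzero(m);print(len(v),u.min(),u.max(),v.min(),v.max())
P=np.array([unproj(p,a,b) for a,b in zip(u,v)]);P=P[P[:,2]>.026];print('sole top',np.median(P,0),(P.min(0)+P.max(0))/2,P.max(0)-P.min(0))
S=np.array([.612,.087]);
# fence outline rows
for r in (60,190):
  row=f[r]; g=(row.min(1)>180);c=np.nonzero(g)[0];c=c[(c>255)&(c<380)]
  sp=np.split(c,np.nonzero(np.diff(c)>1)[0]+1)
  for s in sp:
    if len(s)>4: print(r,s[0],s[-1],unproj(p,s[0]+1,r).round(4),unproj(p,s[-1]-1,r).round(4))
E
```

```text
2978 285 351 88 156
sole top [0.51115196 0.10149941 0.03049852] [0.50989663 0.10189199 0.19485514] [0.05411346 0.0539592  0.33403454]
60 269 279 [0.5631 0.1332 0.0214] [0.5622 0.1269 0.0212]
60 358 367 [0.5533 0.063  0.021 ] [0.5527 0.0572 0.0192]
190 274 283 [0.4582 0.1472 0.0209] [0.4573 0.1412 0.0207]
190 354 364 [0.4487 0.0779 0.0213] [0.4476 0.0709 0.0208]
```

```bash
python3 - <<'E'
from h import *
print(rel([.4605,.1081,.017],np.arctan2(.1313,-.9913)+np.pi/2), get_obs()['ft_force'])
E
```

```text
(array([202.73632237,  -2.63958694, -14.56254874]), array([-9.13674356e-03, -1.01727958e-04,  6.52635295e-05])) [-0.52878629  0.58594628  0.48966608]
```

>>> play_rows --pt "32 -1.4 -7 -0.009 0 0 1" --pt "32 -1.2 -7.5 0 0 0 1" --pt "32 0 0 0 0 0 1" --pt "32 0 0 0 0 0 1" --pt "28 0 0 0 0 0 1" --pt "20 0 0 0 0 0 1" --pt "14 0 0 0 0 0 1" --pt "10 0 0 0 0 0 1" --pt "3 0 0 0 0 0 1" --pt "0 0 0 0 0 0 1"

```text
clock: 9.55
eef_pos: [0.4595, 0.1082, 0.0157]
tool_rot: [-0.705, 0.047, 0.706, 0.046]
ft_force: [0.3, 0.3, 0.1]
grip_width: 0.0
```

>>> play_rows --pt "0 0 -2 0 0 0 1" --pt "0 0 -2 0 0 0 1" --pt "0 0 -2 0 0 0 1" --pt "0 0 -2 0 0 0 1" --pt "0 0 -2 0 0 0 1" --pt "0 0 -2 0 0 0 1" --pt "0 0 -2 0 0 0 1" --pt "0 0 -2 0 0 0 1" --pt "0 0 -2 0 0 0 1" --pt "0 0 -2 0 0 0 1"

```text
clock: 10.38
eef_pos: [0.4797, 0.1061, 0.0163]
tool_rot: [-0.705, 0.046, 0.706, 0.046]
ft_force: [-0.8, 0.2, 1.7]
grip_width: -0.0002
```

>>> play_rows --pt "0 0 -3 0 0 0 1" --pt "0 0 -3 0 0 0 1" --pt "0 0 -3 0 0 0 1" --pt "0 0 -3 0 0 0 1" --pt "0 0 -3 0 0 0 1" --pt "0 0 -3 0 0 0 1" --pt "0 0 -3 0 0 0 1" --pt "0 0 -3 0 0 0 1" --pt "0 0 -3 0 0 0 1" --pt "0 0 -3 0 0 0 1"

```text
clock: 11.22
eef_pos: [0.5098, 0.1021, 0.0162]
tool_rot: [-0.705, 0.046, 0.706, 0.046]
ft_force: [-1.8, -0.4, 0.6]
grip_width: -0.0002
```

>>> play_rows --pt "0 0 -2 0 0 0 1" --pt "0 0 -2 0 0 0 1" --pt "0 0 -2 0 0 0 1" --pt "0 0 -2 0 0 0 1" --pt "0 0 -2 0 0 0 1" --pt "0 0 -1 0 0 0 1" --pt "0 0 -1 0 0 0 1"

```text
clock: 11.8
eef_pos: [0.5216, 0.1007, 0.0163]
tool_rot: [-0.705, 0.046, 0.706, 0.046]
ft_force: [-1.3, -0.7, 0.8]
grip_width: -0.0
```

>>> play_rows --pt "0 0 -1 0 0 0 1" --pt "0 0 -1 0 0 0 1"

```text
clock: 11.97
eef_pos: [0.5235, 0.1004, 0.0163]
tool_rot: [-0.705, 0.046, 0.706, 0.046]
ft_force: [-2.4, 0.1, -0.3]
grip_width: 0.0001
```

>>> play_rows --pt "0 0 -1 0 0 0 1" --pt "0 0 -0.5 0 0 0 1"

```text
clock: 12.13
eef_pos: [0.5251, 0.1002, 0.0163]
tool_rot: [-0.705, 0.046, 0.706, 0.046]
ft_force: [-0.6, 0.1, -0.6]
grip_width: 0.0001
```

>>> play_rows --pt "0 0 -0.6 0 0 0 1" --pt "0 0 -0.6 0 0 0 1"

```text
clock: 12.3
eef_pos: [0.5261, 0.1001, 0.0163]
tool_rot: [-0.705, 0.046, 0.706, 0.046]
ft_force: [-2.1, -0.3, -0.0]
grip_width: -0.0001
```

>>> play_rows --pt "0 0 -0.5 0 0 0 1" --pt "0 0 -0.5 0 0 0 1"

```text
clock: 12.47
eef_pos: [0.5271, 0.0999, 0.0163]
tool_rot: [-0.705, 0.046, 0.706, 0.046]
ft_force: [-0.8, -0.7, -0.7]
grip_width: -0.0001
```

```bash
python3 - <<'E'
from h import *
o=get_obs();print(o['clock'],o['eef_pos'],o['ft_force'],o['joint_pos'])
p=camera('wrist');save(p,'w3.png')
E
```

```text
12.4667 [0.52709033 0.09993013 0.01629101] [-0.7949123  -0.66565601 -0.69336031] [ 1.87335383e-01  5.01664269e-01 -2.18194407e-01  8.51699976e-01
  5.14746162e-05 -2.82401944e+00]
```

View pics/w3.png

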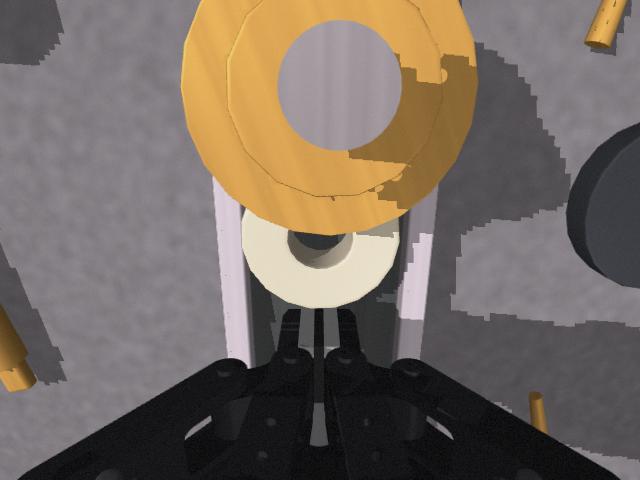

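The sole sits in front of the fingertips at (320,255), partly under the flange. The rod top is at (340,85). I'll keep pushing in small steps until the force rises.

>>> play_rows --pt "0 0 -0.5 0 0 0 1" --pt "0 0 -0.5 0 0 0 1"

```text
clock: 12.68
eef_pos: [0.5282, 0.0998, 0.0163]
tool_rot: [-0.705, 0.046, 0.706, 0.046]
ft_force: [-1.0, -1.2, -0.6]
grip_width: -0.0001
```

>>> play_rows --pt "0 0 -0.5 0 0 0 1" --pt "0 0 -0.5 0 0 0 1"

```text
clock: 12.85
eef_pos: [0.5292, 0.0997, 0.0163]
tool_rot: [-0.705, 0.046, 0.706, 0.046]
ft_force: [-1.7, -0.1, -0.4]
grip_width: 0.0
```

>>> play_rows --pt "0 0 -0.4 0 0 0 1" --pt "0 0 -0.4 0 0 0 1"

```text
clock: 13.02
eef_pos: [0.53, 0.0996, 0.0163]
tool_rot: [-0.705, 0.046, 0.706, 0.046]
ft_force: [-1.2, -1.0, 0.6]
grip_width: -0.0004
```

```bash
python3 - <<'E'
from h import *
o=get_obs();print(o['clock'],o['eef_pos'],o['ft_force'])
p=camera('wrist')
f=p['frame'].astype(int)
for u,v in((340,85),(320,60),(360,110)): print(unproj(p,u,v).round(4))
# rod top: greyish disc, depth near rod top
d=p['depth'];z0=d[85,340];m=(abs(d-z0)<.004).astype(np.uint8)
n,l,s,c=cv2.connectedComponentsWithStats(m);k=l[85,340];print(s[k],c[k],unproj(p,*c[k]).round(4))
for u,v in((260,120),(210,120)): print(unproj(p,u,v).round(4))
print(unproj(p,320,295).round(4))
E
```

```text
13.0167 [0.52998939 0.09959972 0.01632793] [-1.22155298 -1.03353842  0.6369885 ]
[0.6141 0.0869 0.1056]
[0.6126 0.0898 0.1594]
[0.6107 0.0847 0.1056]
[ 278   66  122  106 9107] [338.73899198 119.70056001] [0.6098 0.0876 0.1058]
[0.6107 0.1004 0.0881]
[0.6115 0.1181 0.0549]
[0.546  0.0982 0.0304]
```

>>> play_rows --pt "0 0 -0.4 0 0 0 1" --pt "0 0 -0.4 0 0 0 1"

```text
clock: 13.23
eef_pos: [0.5308, 0.0995, 0.0163]
tool_rot: [-0.705, 0.046, 0.706, 0.046]
ft_force: [-0.5, -0.4, -0.1]
grip_width: 0.0002
```

>>> play_rows --pt "0 0 -0.4 0 0 0 1" --pt "0 0 -0.4 0 0 0 1"

```text
clock: 13.4
eef_pos: [0.5308, 0.0995, 0.0163]
tool_rot: [-0.705, 0.046, 0.706, 0.046]
ft_force: [-4.4, 1.1, 3.0]
grip_width: 0.0002
```

The tool stalled at x=0.5308 with 4–5 N, so the sole is against the stop. I'll back off, lift, open the gripper and look at the collar.

>>> play_rows --pt "0 0 2 0 0 0 1" --pt "0 0 5 0 0 0 1" --pt "0 0 10 0 0 0 1" --pt "0 0 15 0 0 0 1" --pt "-30 0 0 0 0 0 1" --pt "-35 0 0 0 0 0 1" --pt "-35 0 0 0 0 0 -1" --pt "-35 0 0 0 0 0 -1" --pt "-25 0 0 0 0 0 -1" --pt "0 0 0 0 0 0 -1" --pt "0 0 0 0 0 0 -1"

```text
clock: 14.32
eef_pos: [0.5014, 0.1039, 0.1784]
tool_rot: [0.707, -0.046, -0.704, -0.046]
ft_force: [0.6, 0.3, 0.4]
grip_width: 0.0604
```

```bash
python3 - <<'E'
from h import *
o=get_obs();print(o['clock'],o['eef_pos'],o['ft_force'],o['ft_torque'],o['grip_width'],o['joint_pos'][5])
p=camera('wrist');save(p,'w4.png');np.savez('w4.npz',**p)
for t in('collar','neck','sole','home','stand'):
        for r in pinpoint(t,p)[:1]:print(t,np.round(r['centre'],4),round(r['confidence'],2),proj(p,r['centre']))
E
```

```text
14.3167 [0.50141916 0.10393862 0.17836011] [0.62750277 0.31691251 0.35820358] [-0.0200735  -0.00527932  0.01364419] 0.06039717222380831 -2.8070516370030987
collar [0.6137 0.0866 0.0426] 0.9 [325.  53.]
neck [0.6102 0.0885 0.0796] 0.73 [323.  52.]
sole [0.5669 0.09   0.0069] 0.75 [328. 124.]
home [ 0.3672 -0.1703  0.0095] 0.92 [633. 312.]
stand [ 0.6075  0.0846 -0.0035] 0.83 [328.  68.]
```

View pics/w4.png

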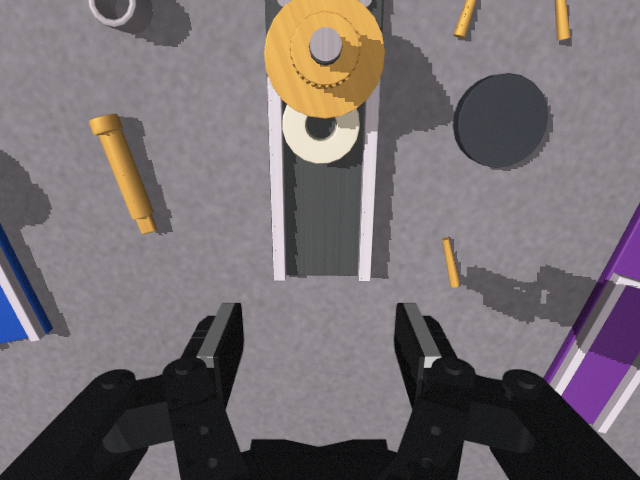

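The sole stayed home under the flange at (320,127). The rod top is at (325,45) and the flange circle at (325,57).

```bash
python3 - <<'E'
from h import *
p=dict(np.load('w4.npz'));d=p['depth']
pts=[];vv,uu=np.mgrid[0:125:1,255:395:1]
P=np.array([unproj(p,a,b) if d[b,a]>0 else [0,0,0] for a,b in zip(uu.ravel(),vv.ravel())])
def fit(lo,hi,cen=(.612,.087),rmax=.045):
    q=P[(P[:,2]>lo)&(P[:,2]<hi)&(np.hypot(P[:,0]-cen[0],P[:,1]-cen[1])<rmax)]
    c,r=cv2.minEnclosingCircle((q[:,:2]*1000).astype(np.float32));print(lo,hi,len(q),np.round(c,1),round(r,1),'medz',np.median(q[:,2]).round(4),'bbox',q.min(0).round(4),q.max(0).round(4))
fit(.100,.110,rmax=.014);fit(.083,.095,rmax=.025);fit(.050,.062)
E
```

```text
0.1 0.11 893 [611.1  87.7] 8.2 medz 0.1055 bbox [0.6029 0.0795 0.1004] [0.6193 0.0955 0.1079]
0.083 0.095 3235 [611.   87.6] 20.2 medz 0.0877 bbox [0.5912 0.0682 0.0832] [0.631  0.1076 0.0948]
0.05 0.062 7336 [610.6  87.7] 37.9 medz 0.0538 bbox [0.5731 0.05   0.0513] [0.6449 0.1251 0.0616]
```

The measured rod axis is (0.6110, 0.0876), and the collar origin is about 45.4 mm above the bench. Next I'll move over it and come down on the neck.

```bash
python3 - <<'E'
from h import *
print(rel([.6110,.0876,.055],np.arctan2(.1313,-.9913)+np.pi/2))
E
```

```text
(array([ 119.37528549,    0.91325947, -113.58004655]), array([ 0.00140947,  0.00346622, -0.00115341]))
```

>>> play_rows --pt "0 0.3 -28 0 0 0 -1" --pt "0 0.3 -28 0 0 0 -1" --pt "0 0.3 -28 0 0 0 -1" --pt "10 0 -28 0 0 0 -1" --pt "10 0 0 0 0 0 -1" --pt "0 0 0 0 0 0 -1" --pt "0 0 0 0 0 0 -1"

```text
clock: 15.2
eef_pos: [0.609, 0.0879, 0.1541]
tool_rot: [-0.704, 0.046, 0.708, 0.046]
ft_force: [-0.3, -0.4, 0.9]
grip_width: 0.0856
```

```bash
python3 - <<'E'
from h import *
print(get_obs()['eef_pos'],get_obs()['joint_pos'][5],rel([.6110,.0876,.055],np.arctan2(.1313,-.9913)+np.pi/2))
E
```

```text
[0.60902516 0.08789313 0.15407403] -2.86800479232658 (array([99.06120954, -0.10236829, -2.55239783]), array([ 0.00133075,  0.00561352, -0.00137967]))
```

>>> play_rows --pt "20 0 -2.5 0.001 0.005 -0.001 -1" --pt "25 0 0 0 0 0 -1" --pt "22 0 0 0 0 0 -1" --pt "17 0 0 0 0 0 -1" --pt "10 0 0 0 0 0 -1" --pt "5 0 0 0 0 0 -1" --pt "0 0 0 0 0 0 -1"

```text
clock: 15.78
eef_pos: [0.6126, 0.088, 0.0569]
tool_rot: [0.707, -0.046, -0.705, -0.046]
ft_force: [-0.7, -0.2, 0.4]
grip_width: 0.0854
```

```bash
python3 - <<'E'
from h import *
o=get_obs();print(o['eef_pos'],o['ft_force'],o['ft_torque'],o['tau'][5],rel([.6110,.0876,.055],np.arctan2(.1313,-.9913)+np.pi/2))
E
```

```text
[0.61261853 0.08795138 0.05690606] [-0.69370768 -0.22858339  0.38649012] [ 0.03772492  0.0447396  -0.00736311] 0.0003120010114798788 (array([1.90116421, 0.56041278, 1.56451607]), array([ 0.00088789, -0.00296092,  0.00049381]))
```

Now a small correction, then close.

>>> play_rows --pt "1.5 0.5 1.5 0 -0.001 0 -1" --pt "0 0 0 0 0 0 0.2" --pt "0 0 0 0 0 0 1" --pt "0 0 0 0 0 0 1" --pt "0 0 0 0 0 0 1" --pt "0 0 0 0 0 0 1" --pt "0 0 0 0 0 0 1" --pt "0 0 0 0 0 0 1" --pt "0 0 0 0 0 0 1" --pt "0 0 0 0 0 0 1"

```text
clock: 16.62
eef_pos: [0.6124, 0.0861, 0.0571]
tool_rot: [0.707, -0.047, -0.704, -0.046]
ft_force: [-1.5, -3.3, 6.1]
grip_width: 0.0365
```

```bash
cat > q.py <<'E'
from h import *
import sys
n=int(sys.argv[1]) if len(sys.argv)>1 else 0
L=[]
for i in range(n+1):
    if i: camera('wrist')
    o=get_obs();L.append(np.r_[o['ft_force'],o['ft_torque'],o['tau'][5]])
y=R.from_quat(o['tool_rot']).as_matrix()[:,1]
print(round(o['clock'],2),'pos',(o['eef_pos']*1e3).round(1),'yaw',round(np.arctan2(y[1],y[0]),4),'j6',round(o['joint_pos'][5],3),'F',L[-1][:3].round(1),'Tz',[round(l[5],3) for l in L],'tau6',[round(l[6],3) for l in L],'w',round(o['grip_width']*1e3,1))
E
python3 q.py 3
```

```text
16.77 pos [612.5  86.1  57.1] yaw -1.7032 j6 -2.868 F [-2.3 -2.5  5.3] Tz [np.float64(0.02), np.float64(0.003), np.float64(-0.009), np.float64(-0.021)] tau6 [np.float64(-0.012), np.float64(-0.012), np.float64(-0.012), np.float64(-0.012)] w 36.8
```

The grip is on at 36.8 mm with small forces. The tau6 reading is nearly noise-free, so I'll feel for contact with it. Start turning, descending 6.37 mm/rad.

>>> play_rows --pt "0.32 0 0 0.05 0 0 1" --pt "0.32 0 0 0.05 0 0 1" --pt "0.32 0 0 0.05 0 0 1"

```text
clock: 17.02
eef_pos: [0.6124, 0.086, 0.0561]
tool_rot: [0.702, -0.101, -0.698, -0.1]
ft_force: [-1.1, -3.9, 5.0]
grip_width: 0.0368
```

```bash
python3 q.py 0
```

```text
17.02 pos [612.4  86.   56.1] yaw -1.8553 j6 -2.716 F [-1.1 -3.9  5. ] Tz [np.float64(0.038)] tau6 [np.float64(-0.399)] w 36.8
```

>>> play_rows --pt "0.32 0 0 0.05 0 0 1" --pt "0.32 0 0 0.05 0 0 1" --pt "0.32 0 0 0.05 0 0 1" --pt "0.32 0 0 0.05 0 0 1"

```text
clock: 17.35
eef_pos: [0.6123, 0.0858, 0.0548]
tool_rot: [0.688, -0.17, -0.685, -0.169]
ft_force: [-2.3, -3.7, 5.5]
grip_width: 0.0365
```

```bash
python3 q.py 1
```

```text
17.4 pos [612.3  85.8  54.8] yaw -2.0574 j6 -2.514 F [-2.5 -4.1  5.4] Tz [np.float64(0.108), np.float64(-0.145)] tau6 [np.float64(-0.398), np.float64(0.111)] w 36.4
```

>>> play_rows --pt "0.32 0 0 0.05 0 0 1" --pt "0.32 0 0 0.05 0 0 1" --pt "0.32 0 0 0.05 0 0 1" --pt "0.32 0 0 0.05 0 0 1" --pt "0.32 0 0 0.05 0 0 1" --pt "0.32 0 0 0.05 0 0 1"

```text
clock: 17.9
eef_pos: [0.6121, 0.0856, 0.0529]
tool_rot: [0.655, -0.271, -0.652, -0.27]
ft_force: [-2.1, -5.3, 6.0]
grip_width: 0.0365
```

```bash
python3 q.py 0
```

```text
17.9 pos [612.1  85.6  52.9] yaw -2.3556 j6 -2.216 F [-2.1 -5.3  6. ] Tz [np.float64(0.06)] tau6 [np.float64(-0.402)] w 36.5
```

>>> play_rows --pt "0.32 0 0 0.05 0 0 1" --pt "0.32 0 0 0.05 0 0 1" --pt "0.32 0 0 0.05 0 0 1" --pt "0.32 0 0 0.05 0 0 1"

```text
clock: 18.23
eef_pos: [0.6119, 0.0854, 0.0516]
tool_rot: [0.625, -0.335, -0.621, -0.334]
ft_force: [-2.6, -5.1, 6.7]
grip_width: 0.0367
```

```bash
python3 q.py 0
```

```text
18.23 pos [611.9  85.4  51.6] yaw -2.5558 j6 -2.016 F [-2.6 -5.1  6.7] Tz [np.float64(0.109)] tau6 [np.float64(-0.404)] w 36.7
```

>>> play_rows --pt "0.32 0 0 0.05 0 0 1" --pt "0.32 0 0 0.05 0 0 1" --pt "0.32 0 0 0.05 0 0 1"

```text
clock: 18.48
eef_pos: [0.6118, 0.0853, 0.0507]
tool_rot: [0.598, -0.38, -0.595, -0.38]
ft_force: [-3.0, -5.9, 7.1]
grip_width: 0.0365
```

```bash
python3 q.py 0
```

```text
18.48 pos [611.8  85.3  50.7] yaw -2.7058 j6 -1.866 F [-3.  -5.9  7.1] Tz [np.float64(0.046)] tau6 [np.float64(-0.407)] w 36.5
```

>>> play_rows --pt "0.32 0 0 0.05 0 0 1" --pt "0.32 0 0 0.05 0 0 1" --pt "0.32 0 0 0.05 0 0 1"

```text
clock: 18.73
eef_pos: [0.6116, 0.0853, 0.0497]
tool_rot: [0.568, -0.424, -0.564, -0.423]
ft_force: [-2.6, -6.4, 7.7]
grip_width: 0.0368
```

```bash
python3 q.py 0
```

```text
18.73 pos [611.6  85.3  49.7] yaw -2.8558 j6 -1.716 F [-2.6 -6.4  7.7] Tz [np.float64(0.087)] tau6 [np.float64(-0.409)] w 36.8
```

>>> play_rows --pt "0.32 0 0 0.05 0 0 1" --pt "0.32 0 0 0.05 0 0 1"

```text
clock: 18.9
eef_pos: [0.6115, 0.0852, 0.0491]
tool_rot: [0.546, -0.452, -0.543, -0.451]
ft_force: [-3.3, -5.8, 8.0]
grip_width: 0.0365
```

```bash
python3 q.py 0
```

```text
18.9 pos [611.5  85.2  49.1] yaw -2.9558 j6 -1.616 F [-3.3 -5.8  8. ] Tz [np.float64(0.113)] tau6 [np.float64(-0.411)] w 36.5
```

>>> play_rows --pt "0.32 0 0 0.05 0 0 1" --pt "0.32 0 0 0.05 0 0 1"

```text
clock: 19.07
eef_pos: [0.6114, 0.0852, 0.0484]
tool_rot: [0.522, -0.478, -0.519, -0.478]
ft_force: [-4.2, -5.9, 7.6]
grip_width: 0.0369
```

```bash
python3 q.py 0
```

```text
19.07 pos [611.4  85.2  48.4] yaw -3.0559 j6 -1.516 F [-4.2 -5.9  7.6] Tz [np.float64(0.162)] tau6 [np.float64(-0.413)] w 36.9
```

>>> play_rows --pt "0.32 0 0 0.05 0 0 1"

```text
clock: 19.15
eef_pos: [0.6114, 0.0852, 0.0481]
tool_rot: [0.51, -0.491, -0.507, -0.491]
ft_force: [-2.8, -5.9, 8.1]
grip_width: 0.0362
```

```bash
python3 q.py 0
```

```text
19.15 pos [611.4  85.2  48.1] yaw -3.1059 j6 -1.466 F [-2.8 -5.9  8.1] Tz [np.float64(0.03)] tau6 [np.float64(-0.414)] w 36.2
```

>>> play_rows --pt "0.32 0 0 0.05 0 0 1" --pt "0.32 0 0 0.05 0 0 1"

```text
clock: 19.32
eef_pos: [0.6113, 0.0853, 0.0475]
tool_rot: [-0.485, 0.516, 0.482, 0.516]
ft_force: [-4.3, -5.5, 8.7]
grip_width: 0.0367
```

```bash
python3 q.py 0
```

```text
19.32 pos [611.3  85.3  47.5] yaw 3.0773 j6 -1.366 F [-4.3 -5.5  8.7] Tz [np.float64(0.058)] tau6 [np.float64(-0.416)] w 36.7
```

>>> play_rows --pt "0.32 0 0 0.05 0 0 1"

```text
clock: 19.4
eef_pos: [0.6112, 0.0853, 0.0472]
tool_rot: [-0.472, 0.528, 0.469, 0.528]
ft_force: [-3.7, -5.4, 7.4]
grip_width: 0.0365
```

```bash
python3 q.py 0
```

```text
19.4 pos [611.2  85.3  47.2] yaw 3.0272 j6 -1.316 F [-3.7 -5.4  7.4] Tz [np.float64(0.079)] tau6 [np.float64(-0.417)] w 36.5
```

>>> play_rows --pt "0.32 0 0 0.05 0 0 1" --pt "0.32 0 0 0.05 0 0 1"

```text
clock: 19.57
eef_pos: [0.6111, 0.0853, 0.0465]
tool_rot: [-0.445, 0.551, 0.442, 0.55]
ft_force: [-4.3, -5.3, 7.6]
grip_width: 0.0366
```

```bash
python3 q.py 0
```

```text
19.57 pos [611.1  85.3  46.5] yaw 2.9273 j6 -1.216 F [-4.3 -5.3  7.6] Tz [np.float64(0.075)] tau6 [np.float64(-0.418)] w 36.6
```

>>> play_rows --pt "0.32 0 0 0.05 0 0 1"

```text
clock: 19.65
eef_pos: [0.611, 0.0853, 0.0462]
tool_rot: [-0.431, 0.562, 0.428, 0.561]
ft_force: [-4.5, -5.7, 9.1]
grip_width: 0.0364
```

```bash
python3 q.py 0
```

```text
19.65 pos [611.   85.3  46.2] yaw 2.8773 j6 -1.166 F [-4.5 -5.7  9.1] Tz [np.float64(0.055)] tau6 [np.float64(-0.419)] w 36.4
```

>>> play_rows --pt "0.32 0 0 0.05 0 0 1" --pt "0.32 0 0 0.05 0 0 1"

```text
clock: 19.82
eef_pos: [0.611, 0.0854, 0.0456]
tool_rot: [-0.402, 0.582, 0.4, 0.582]
ft_force: [-5.8, -5.8, 8.9]
grip_width: 0.0366
```

```bash
python3 q.py 0
```

```text
19.82 pos [611.   85.4  45.6] yaw 2.7773 j6 -1.066 F [-5.8 -5.8  8.9] Tz [np.float64(0.074)] tau6 [np.float64(-0.421)] w 36.6
```

>>> play_rows --pt "0.32 0 0 0.05 0 0 1"

```text
clock: 19.9
eef_pos: [0.6109, 0.0854, 0.0453]
tool_rot: [-0.388, 0.592, 0.385, 0.592]
ft_force: [-5.1, -5.6, 9.5]
grip_width: 0.0364
```

```bash
python3 q.py 0
```

```text
19.9 pos [610.9  85.4  45.3] yaw 2.7273 j6 -1.016 F [-5.1 -5.6  9.5] Tz [np.float64(0.099)] tau6 [np.float64(-0.422)] w 36.4
```

>>> play_rows --pt "0.32 0 0 0.05 0 0 1" --pt "0.32 0 0 0.05 0 0 1"

```text
clock: 20.07
eef_pos: [0.6108, 0.0854, 0.0446]
tool_rot: [-0.358, 0.611, 0.355, 0.611]
ft_force: [-5.3, -5.2, 8.7]
grip_width: 0.0365
```

```bash
python3 q.py 0
```

```text
20.07 pos [610.8  85.4  44.6] yaw 2.6274 j6 -0.916 F [-5.3 -5.2  8.7] Tz [np.float64(0.14)] tau6 [np.float64(-0.397)] w 36.5
```

>>> play_rows --pt "0.32 0 0 0.05 0 0 1"

```text
clock: 20.15
eef_pos: [0.6108, 0.0855, 0.0443]
tool_rot: [-0.342, 0.619, 0.34, 0.619]
ft_force: [-5.1, -4.9, 9.8]
grip_width: 0.0364
```

```bash
python3 q.py 0
```

```text
20.15 pos [610.8  85.5  44.3] yaw 2.5775 j6 -0.866 F [-5.1 -4.9  9.8] Tz [np.float64(0.156)] tau6 [np.float64(-0.348)] w 36.4
```

tau6 has now risen on both of the last readings, and its slope (about 1 N m/rad) puts touch near yaw 2.653. That makes the load about 6 N now, so I'll turn another 0.03 rad and check.

>>> play_rows --pt "0.2 0 0 0.03 0 0 1"

```text
clock: 20.23
eef_pos: [0.6108, 0.0855, 0.0441]
tool_rot: [-0.333, 0.624, 0.331, 0.624]
ft_force: [-5.6, -5.5, 10.2]
grip_width: 0.0368
```

```bash
python3 q.py 2
```

```text
20.33 pos [610.8  85.5  44.1] yaw 2.549 j6 -0.838 F [-6.1 -5.6  9.6] Tz [np.float64(0.124), np.float64(-0.022), np.float64(-0.118)] tau6 [np.float64(-0.002), np.float64(0.177), np.float64(0.004)] w 36.4
```

>>> play_rows --pt "-0.5 0 0 0 0 0 1" --pt "-0.5 0 0 0 0 0 1" --pt "0 0 0 0 0 0 1"

```text
clock: 20.58
eef_pos: [0.6108, 0.0855, 0.0442]
tool_rot: [-0.333, 0.624, 0.331, 0.624]
ft_force: [-3.3, -4.8, 3.9]
grip_width: 0.0365
```

```bash
python3 q.py 2
```

```text
20.68 pos [610.7  85.5  44.2] yaw 2.5494 j6 -0.838 F [-3.8 -4.5  4.8] Tz [np.float64(-0.085), np.float64(-0.109), np.float64(-0.088)] tau6 [np.float64(-0.093), np.float64(-0.094), np.float64(-0.094)] w 36.6
```

>>> play_rows --pt "-0.4 0 0 0 0 0 1" --pt "-0.4 0 0 0 0 0 1" --pt "0 0 0 0 0 0 1" --pt "0 0 0 0 0 0 -1" --pt "0 0 0 0 0 0 -1" --pt "0 0 0 0 0 0 -1" --pt "0 0 0 0 0 0 -1" --pt "0 0 0 0 0 0 -1" --pt "0 0 0 0 0 0 -1" --pt "0 0 0 0 0 0 -1"

```text
clock: 21.52
eef_pos: [0.6122, 0.0877, 0.0447]
tool_rot: [-0.333, 0.623, 0.333, 0.625]
ft_force: [-0.3, -0.0, 0.2]
grip_width: 0.0854
```

```bash
python3 q.py 0
```

```text
21.52 pos [612.2  87.7  44.7] yaw 2.5514 j6 -0.838 F [-0.3 -0.   0.2] Tz [np.float64(0.01)] tau6 [np.float64(-0.0)] w 85.4
```

>>> play_rows --pt "-5 0 0 0 0 0 -1" --pt "-10 0 0 0 0 0 -1" --pt "-20 0 0 0 0 0 -1" --pt "-30 0 0 0 0 0 -1" --pt "-30 0 0 0 0 0 -1" --pt "-30 0 0 0 0 0 -1" --pt "-20 0 0 0 0 0 -1" --pt "0 0 0 0 0 0 -1"

```text
clock: 22.18
eef_pos: [0.6148, 0.0879, 0.197]
tool_rot: [-0.335, 0.619, 0.331, 0.629]
ft_force: [0.8, -0.1, 0.9]
grip_width: 0.0852
```

```bash
python3 - <<'E'
from h import *
p=camera('wrist');save(p,'w5.png');np.savez('w5.npz',**p);s=camera('scene');cv2.imwrite('pics/s5.png',cv2.resize(s['frame'][180:300,230:430,::-1],(800,480)))
d=p['depth']
c=[proj(p,[.611,.0876,z]) for z in(.075,.04,.105)];print(c,proj(p,[.567,.093,.03]))
vv,uu=np.mgrid[0:480:2,0:640:2]
P=np.array([unproj(p,a,b) for a,b in zip(uu.ravel(),vv.ravel()) if d[b,a]>0])
r=np.hypot(P[:,0]-.611,P[:,1]-.0876)
for lo,hi in((0,.006),(.011,.017),(.024,.034)):
  q=P[(r>lo)&(r<hi)][:,2];print(lo,len(q),np.median(q) if len(q) else None)
print(get_obs()['eef_pos'],get_obs()['clock'])
for t in('sole','neck'):
  for pp in(p,s):
    for k in pinpoint(t,pp)[:1]:print(t,np.round(k['centre'],4),k['confidence'])
E
```

```text
[array([323., 219.]), array([323., 206.]), array([323., 233.])] [374. 178.]
0 70 0.10555601773336783
0.011 901 0.2754121322954581
0.024 1824 0.27842514035067994
[0.61244804 0.08757379 0.19164886] 22.2833
sole [0.5668 0.0937 0.0095] 0.68
sole [0.5683 0.0961 0.0101] 0.63
neck [0.6109 0.0849 0.0631] 0.81
neck [0.6114 0.0845 0.0593] 0.92
```

View pics/s5.png

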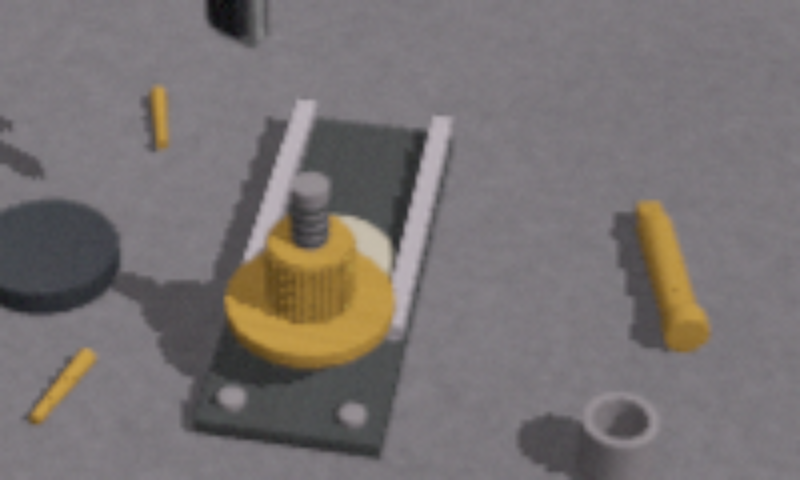

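```bash
python3 -c "
from h import *
print(get_obs()['ft_force'],get_obs()['clock'],job_done())"
```

```text
the job is handed in; nothing more can be done
[ 0.08429734 -0.84478132  0.39800841] 22.4833 None
```

I slid the sole home and turned the collar down to a light nip, which I estimate at 8–10 N. I then let go and handed the job in at about 22 s with the gripper clear above.

- **Sole:** I pushed it along the dark stand's shoe in small steps until the tool stalled against the stop at 4–5 N. Afterwards the cameras put its centre at x = 0.567–0.568, where home should be at 0.567.
- **Collar:** I gripped the neck and turned it about 2.0 rad clockwise, following the thread down. Torque began to rise about 0.10–0.13 rad before the end, which by the spacer's stiffness gives 8–10 N.
- **Release:** I took off most of the downward push on the collar before opening. The wrist forces went to about zero.
- **Last look:** the final scene view showed the collar down on the sole and the bystanders in view undisturbed.

**Checks that failed or disagreed:**
- The torque rose about twice as steeply as the given 0.0064 N m per N predicts. Read by that figure, the load would be up to about 14 N, still under 25 N. I could not measure the nip force directly.
- Joint 6 briefly reached its range end early on and held the tool back, away from any objects. I unwound it.
- The last depth check of the collar's height gave no usable number. Its height rests on the trained network's estimate (neck at 59–63 mm above the bench) and the thread travel.

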